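Start the self-tapping wing screw in the red gear housing

ROBOT

A 6-joint arm with a two-finger parallel gripper is mounted at the origin on the work surface. World frame = base frame: x ahead of the robot, y to its left, z up, the work surface at z = 0. Lengths are in m, angles in rad, forces in N, time in s.
With the tool pointing down it reaches from about 0.375 to 0.825 m from the base axis. Payload 5.5 kg.
Tool frame: the origin (TCP) lies at the very end of the fingers, on their centre line; the grasp point (between the pads) lies 19 mm behind it; z points along the fingers, x is the direction in which the jaws open and shut, and the axes are right-handed (so a half turn about z gives the same grasp; the last joint's range is limited). The gripper opens to 85 mm and grips with 20 to 120 N. Pads are 22 mm wide; open, the fingers measure 114 mm over their backs; the gripper's body (76 mm by 85 mm) begins 54 mm behind the grasp point. The pads swing forward as they close: fully open they stand 13 mm farther back than shut.
Start: joints at [1.285, 0.314, -0.047, 1.21, 0, 1.571], TCP at [0.169, 0.576, 0.231] pointing down, gripper open.
Joint ranges: [-2.67, 2.67], [-0.69, 1.73], [-1.03, 1.25], [-2.08, 2.16], [-1.42, 1.45], [-3.14, 3.14]. Speed limits (rad/s): [2.39, 2.39, 3.01, 3.14, 3.14, 3.14].

INTERFACE

Orientations are given as a unit quaternion [x, y, z, w].
In Python, from cell import arm gives the robot as it stands.
- The arm moves only by the tool servo_tool, never from a script. Its argument "moves" is one flat list of numbers, 5 for each row, row after row: the finger opening in cm, from 0 to 8.54, then the shift along the tool's x, y, z in cm, then the turn about the tool's z in rad. A call has 1 to 5 rows; each row is the pose to reach, as a shift and turn from the pose measured when the call began, along the tool's axes at that moment; what a row does not reach only later rows make up. A row lasts 1/8 s, in which the tool goes at most 62.5 mm and 10.7 degrees, less where a joint would pass 70% of its speed; a pose out of reach is approached as far as the arm can. A call with a gripper value outside its range is refused whole. The fingers move at their own pace and stop on an object; "force" is the grip in N (left out, the last holds). Time passes only in rows, so rows that repeat a pose let the fingers close. It gives the time, the measured TCP pose, the force and the opening at its end, in the units of the state.
- arm.read_state(): the state, without advancing time (a new reading comes with each control period).
- arm.capture(name): name is "scene" or "top" or "wrist"; returns a dict with "img" (420x560x3 uint8, red, green, blue), "range_z" (420x560 float32, m along the optical axis (not along the pixel's ray), 0 where there is no reading), "fx", "fy", "cx", "cy" (pixels), "R" (3x3) and "t" (3): a world point X has camera coordinates R X + t. Camera axes: x right, y down, z forward; pixel columns grow to the right and rows downward; lengths in m; the calibration is good to about 2 mm. A picture is of the moment at which its call begins.
- arm.hand_in(): hands the job in, once; it reports no verdict.
The state is a dict: "time_s": time; "joint_pos": joint angles; "qvel": joint speeds; "joint_torque": joint torques, N m; "eef_pos": TCP position; "ee_rot": TCP orientation; "contact_force": force on the tool from outside, world axes, zero at the start; "torque": the same for the moment, N m; "gripper_width": finger opening in m.
Only numpy, scipy, OpenCV 4.12 (cv2) and the standard library are available. Lean on these libraries where they do the work, as an engineer would, in place of code of your own. Each camera call takes 0.05 s, during which the arm holds its last target. There are 200 camera calls.

TASK

The sheet-metal lid of the small red gear housing still has its spring-loaded self-tapping screw with the yellow wing standing up loose. Take the wing, push it firmly straight down as far as it goes and, still pushing, turn it about a quarter turn clockwise (seen from above) so that the first thread bites, then let go: the screw must stay down by itself. Do not touch the blue junction box, the wooden block or the same wing screws that they carry.

Things in the scene. Friction and masses are not known exactly. Their poses are not given: they have to be found in the camera images.
- housing_screw: The screw to start: yellow wing on a black flange. Origin: on its axis, at the underside of the flange (disc 44 mm across, z 0 to 5 mm); z up, x along the wing. Wing: upright bar 44 mm long, 12 mm thick (y), z 5 to 35: grip across y from above. Starts 20 mm over the lid. A spring holds it up: it goes down 16 mm, 6 N at first, 16 N at the bottom; turns clockwise to a stop at 86 deg.
- gear_housing: Red gear housing, fixed, 120 (x) by 100 mm, lid top 60 mm above the bench, stubs on its x ends. Origin: centre of underside. Screw at the lid's middle, its wing starting along x. Turned while up, the screw just spins and, past 25 deg, cannot be pushed down until turned back. Held 10 mm down or more while turning, it bites: past 45 deg the thread holds it; let go, it rises to 9 mm below its start.
- junction_box: Blue square box, 110 x 110 mm, same lid height and the same yellow wing screw in the middle. Fixed bystander: leave alone. Origin: centre of its underside.
- wood_block: Pale wooden block, 130 x 90 mm, with a small aluminium plate 60 mm above the bench and the same yellow wing screw in the middle. Fixed bystander: leave alone. Origin: centre of its underside.

How it is judged:
On the way, in this order (a step that is already met when the one before it is completed fails the run):
1. the screw in the red housing is pushed down at least 8.5 mm, not yet turned more than 45 degrees (z of housing_screw in the frame of gear_housing below 0.0715 m and angle between the x axis of housing_screw and the x axis of gear_housing, either way round below 0.785 rad), for 0.05 s.
2. and turned at least 57 degrees while down (z of housing_screw in the frame of gear_housing below 0.0735 m and angle between the x axis of housing_screw and the x axis of gear_housing, either way round above 1 rad), for 0.1 s.
At the end, for the whole second after the job is handed in: The screw in the red gear housing has been let go and stays by itself at least 6.5 mm lower than it stood (the thread holds it some 9 mm down), turned at least 57 degrees clockwise from its start, at rest (all of step 2 and angular speed of housing_screw below 0.1 rad/s); the robot touches nothing.
It fails at once if the robot touches the blue junction box or its screw (more than 2 N) (contact force between any of the fingers, the arm and junction_box above 2 N).
It fails at once if the robot touches the wooden block or its screw (more than 2 N) (contact force between any of the fingers, the arm and wood_block above 2 N).
It also fails if it takes over 32 s, if anything falls off the work surface, if the arm or the gripper's body presses on something with over 40 N, if the wrist force passes 120 N, or if a joint passes its speed limit or range.

## Working session

There is one attempt and no reset: what is moved stays moved. The work goes in short steps, Python scripts to look and compute and a tool call to move; the robot and the scene stay as the last step left them, time stands still between calls to the robot, and variables do not carry over. Pictures are saved under pics/ and viewed, about 8 in all and at most 12, crops included, and the job is handed in when it is done.

Besides the shell and the picture viewer there is one more tool, called by a JSON object that holds its "name" and its "arguments", one argument or row to a line. servo_tool: Moves the arm, as the interface text tells. Its arguments: {"type":"object","properties":{"moves":{"type":"array"},"force":{"type":"number"}},"required":["moves"]}

```bash
mkdir -p pics; python3 - <<'E'
from cell import arm
import cv2,numpy as np
s=arm.read_state();print(s)
a=[]
for n in("scene","top"):
    c=arm.capture(n);np.savez(n,**c);a.append(c["img"]);cv2.imwrite(f"pics/{n}.png",c["img"][:,:,::-1])
E
```

```text
{'time_s': 0.0, 'joint_pos': array([ 1.28500005e+00,  3.14227146e-01, -4.80795782e-02,  1.21022695e+00,
       -3.95644763e-06,  1.57080673e+00]), 'qvel': array([-0.00173566, -0.00044001, -0.00115899,  0.00042996, -0.00144816,
       -0.00149727]), 'joint_torque': array([-2.04662872e-03, -5.39592040e+01,  3.39751661e+01,  1.90563756e-02,
       -2.57916590e-04,  9.36227949e-07]), 'eef_pos': array([0.16898716, 0.57509375, 0.2304337 ]), 'ee_rot': array([ 8.00603062e-01,  5.99194445e-01, -6.94273689e-04,  5.22096669e-04]), 'contact_force': array([0.28319619, 0.4658526 , 0.12752833]), 'torque': array([ 0.03524799,  0.02253677, -0.04989064]), 'gripper_width': 0.08536191003665813}
```

View pics/top.png

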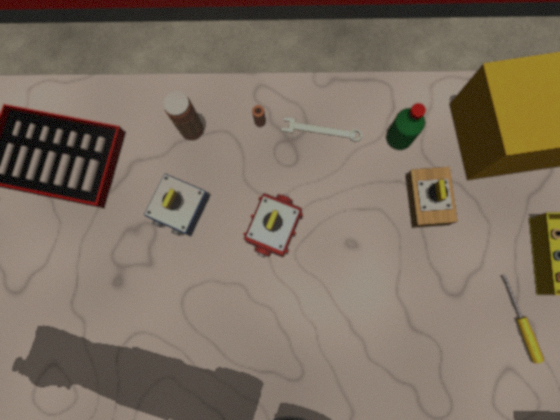

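View pics/scene.png

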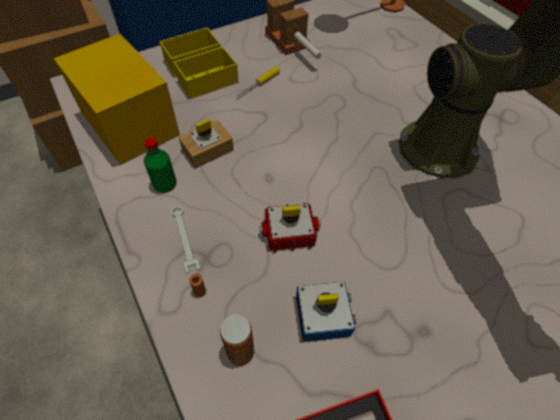

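The top view shows the red housing at about (273,223) with its yellow wing. The blue box is at (175,203) and the wooden block at (434,196). Next I measure the wing.

```bash
cat > h.py <<'E'
import numpy as np,cv2
def cloud(c):
    z=c["range_z"].astype(float);v,u=np.indices(z.shape)
    P=np.stack([(u-c["cx"])/c["fx"]*z,(v-c["cy"])/c["fy"]*z,z],-1)
    return (P-c["t"])@c["R"]
def masks(c,W,ctr,r=.1):
    h=cv2.cvtColor(c["img"],cv2.COLOR_RGB2HSV).astype(int);H,S,V=h[...,0],h[...,1],h[...,2]
    near=(np.hypot(W[...,0]-ctr[0],W[...,1]-ctr[1])<r)&(c["range_z"]>0)
    return near&(H>20)&(H<35)&(S>120)&(V>60), near&((H<8)|(H>172))&(S>120)&(V>50), near&(S<60)&(W[...,2]>.05)&(W[...,2]<.07)
E
python3 - <<'E'
from h import *
np.set_printoptions(precision=4,suppress=True)
t=dict(np.load("top.npz"));W=cloud(t);ctr=W[223,273];print("ctr",ctr,"cam",-t["R"].T@t["t"], "blue",W[200,182],"wood",W[200,420])
for n in("top","scene"):
    c=dict(np.load(n+".npz"));W=cloud(c)
    for nm,m in zip(("yel","red","lid"),masks(c,W,ctr)):
        p=W[m];
        if nm=="yel": p=p[p[:,2]>p[:,2].max()-.012]
        if nm=="red": p=p[(p[:,2]>.045)]
        r=cv2.minAreaRect((p[:,:2]*1000).astype(np.float32))
        w,v=np.linalg.eigh(np.cov(p[:,:2].T))
        print(n,nm,len(p),"mean",p.mean(0),"zr",np.percentile(p[:,2],[2,50,98]),"rect",r,"ang",np.degrees(np.arctan2(v[1,1],v[0,1])))
E
```

```text
ctr [0.5379 0.034  0.1072] cam [ 0.3922 -0.0044  1.0321] blue [0.5988 0.2462 0.0588] wood [ 0.5988 -0.2969  0.0585]
top yel 105 mean [0.5432 0.0377 0.1139] zr [0.109  0.114  0.1178] rect ((543.8921508789062, 38.0845832824707), (12.010876655578613, 40.44906234741211), 68.4756851196289) ang 158.06301279633664
top red 407 mean [0.5297 0.0353 0.0525] zr [0.0456 0.0531 0.0577] rect ((544.4824829101562, 36.56788635253906), (105.08102416992188, 141.6234588623047), 69.1715316772461) ang 157.58713815873512
top lid 1385 mean [0.544  0.0368 0.0594] zr [0.0553 0.0595 0.063 ] rect ((545.9827880859375, 37.47876739501953), (89.77245330810547, 101.07966613769531), 67.74909973144531) ang 156.02430350825426
scene yel 94 mean [0.5482 0.0395 0.1129] zr [0.1069 0.1134 0.1167] rect ((546.8995971679688, 38.19886016845703), (13.820284843444824, 40.46531677246094), 65.91515350341797) ang 158.30385037620894
scene red 443 mean [0.5609 0.0579 0.0522] zr [0.0457 0.0529 0.0578] rect ((549.4747314453125, 43.36671829223633), (101.82696533203125, 140.83277893066406), 66.55489349365234) ang 153.1937008205679
scene lid 908 mean [0.5527 0.0454 0.0595] zr [0.0563 0.0596 0.0628] rect ((546.4890747070312, 36.252262115478516), (93.60720825195312, 99.5191650390625), 67.76031494140625) ang 149.7537424321674
```

{"name": "servo_tool", "arguments": {
  "moves": [8.5,-41,51.2,3,0.1,8.5,-41,51.2,3,0.1,8.5,-41,51.2,3,0.1,8.5,-41,51.2,3,0.1,8.5,-41,51.2,3,0.1],
  "force": 100
}}

```text
time_s: 0.72
eef_pos: [0.3484, 0.3178, 0.2167]
ee_rot: [0.829, 0.559, -0.001, 0.001]
contact_force: [0.5, 1.6, 0.3]
gripper_width: 0.0848
```

```bash
cat > g.py <<'E'
import sys
from cell import arm
import numpy as np
from scipy.spatial.transform import Rotation as Ro
def rel(x,y,z,deg):
    s=arm.read_state();R=Ro.from_quat(s["ee_rot"]);M=R.as_matrix()
    a=np.degrees(np.arctan2(M[1,0],M[0,0]))
    print("t",round(s["time_s"],2),"pos",s["eef_pos"].round(4),"xdir",a.round(1),"tilt",M[:,2].round(3),"F",s["contact_force"].round(1),"w",round(s["gripper_width"],4),"q",s["joint_pos"].round(2))
    print("shift cm",(M.T@(np.array([x,y,z])-s["eef_pos"])*100).round(2),"turn",round(np.radians(a-deg),3))
if __name__=="__main__": rel(*map(float,sys.argv[1:]))
E
python3 g.py .545 .0375 .2 68
```

```text
t 0.72 pos [0.3484 0.3178 0.2167] xdir 67.9 tilt [-0.    -0.002 -1.   ] F [0.5 1.6 0.3] w 0.0848 q [ 0.74  0.08 -0.37  1.12 -0.    1.13]
shift cm [-18.58  28.75   1.71] turn -0.001
```

{"name": "servo_tool", "arguments": {
  "moves": [8.5,-18.6,28.7,1.7,0,8.5,-18.6,28.7,1.7,0,8.5,-18.6,28.7,1.7,0,8.5,-18.6,28.7,1.7,0,8.5,-18.6,28.7,1.7,0]
}}

```text
time_s: 1.35
eef_pos: [0.527, 0.0617, 0.2013]
ee_rot: [0.829, 0.559, -0.001, 0.0]
contact_force: [1.3, 0.1, 0.8]
gripper_width: 0.0849
```

{"name": "servo_tool", "arguments": {
  "moves": [8.5,0,0,0,0,8.5,0,0,0,0]
}}

```text
time_s: 1.6
eef_pos: [0.5264, 0.0615, 0.2008]
ee_rot: [0.83, 0.558, -0.001, -0.0]
contact_force: [-1.0, -0.0, 0.2]
gripper_width: 0.0848
```

```bash
python3 - <<'E'
from cell import arm
from h import *
import g
np.set_printoptions(precision=4,suppress=True)
c=arm.capture("wrist");cv2.imwrite("pics/w1.png",c["img"][:,:,::-1]);W=cloud(c)
for nm,m in zip(("yel","red","lid"),masks(c,W,(.545,.0375))):
    p=W[m]
    if nm=="yel": p=p[p[:,2]>p[:,2].max()-.008]
    if len(p)>10: print(nm,len(p),p.mean(0),np.percentile(p[:,2],[2,50,98]),cv2.minAreaRect((p[:,:2]*1000).astype(np.float32)))
g.rel(.545,.0375,.15,68)
E
```

```text
yel 1056 [0.5451 0.0379 0.1146] [0.1107 0.1148 0.1163] ((546.7088623046875, 36.87664794921875), (12.100342750549316, 43.90375900268555), 67.85623931884766)
red 5521 [0.5253 0.0476 0.05  ] [0.0186 0.054  0.0572] ((546.4310913085938, 36.945960998535156), (110.07598876953125, 142.9438018798828), 67.98554229736328)
lid 9699 [0.5403 0.04   0.0603] [0.0586 0.0603 0.0621] ((549.5462036132812, 31.49557113647461), (100.14186096191406, 109.29296875), 67.91766357421875)
t 1.65 pos [0.5262 0.0622 0.201 ] xdir 67.9 tilt [-0.002 -0.001 -1.   ] F [0.2 0.4 0.1] w 0.0849 q [ 0.12  0.2  -0.27  1.11 -0.    0.5 ]
shift cm [-1.58  2.67  5.1 ] turn -0.001
```

View pics/w1.png

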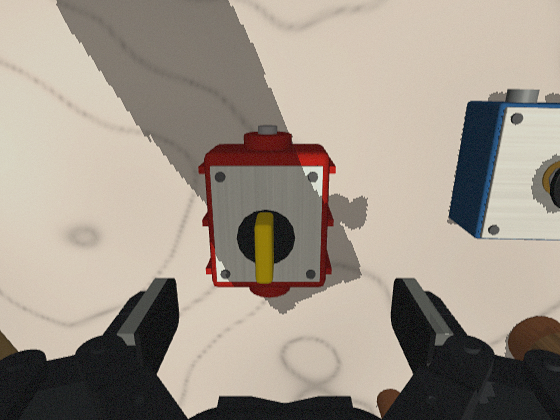

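The wrist view shows the yellow wing at about (264,247) in line with the jaws. The fit puts the axis at (0.5465, 0.037), the wing at -22° and its top at 0.115, which matches the sizes given.

{"name": "servo_tool", "arguments": {
  "moves": [6,-1.6,2.8,4,0,6,-1.6,2.8,4,0,6,-1.6,2.8,6,0,6,-1.6,2.8,6,0,6,-1.6,2.8,6,0]
}}

```text
time_s: 2.28
eef_pos: [0.5461, 0.0378, 0.1422]
ee_rot: [0.829, 0.559, -0.001, 0.0]
contact_force: [0.7, -0.6, 0.7]
gripper_width: 0.0601
```

```bash
python3 g.py .5465 .037 .088 68
```

```text
t 2.27 pos [0.5461 0.0378 0.1422] xdir 68.0 tilt [-0.001 -0.001 -1.   ] F [ 0.7 -0.6  0.7] w 0.0601 q [ 0.07  0.27 -0.32  0.99 -0.    0.45]
shift cm [-0.06  0.06  5.42] turn 0.0
```

{"name": "servo_tool", "arguments": {
  "moves": [6,0,0,3,0,6,0,0,5.4,0,6,0,0,5.4,0,6,0,0,5.4,0]
}}

```text
time_s: 2.78
eef_pos: [0.5469, 0.038, 0.0896]
ee_rot: [0.829, 0.559, 0.0, 0.001]
contact_force: [0.0, -0.2, 1.0]
gripper_width: 0.06
```

{"name": "servo_tool", "arguments": {
  "moves": [0,0,0,0,0,0,0,0,0,0,0,0,0,0,0,0,0,0,0,0,0,0,0,0,0],
  "force": 100
}}

```text
time_s: 3.4
eef_pos: [0.5472, 0.0375, 0.0903]
ee_rot: [0.829, 0.559, 0.0, 0.001]
contact_force: [-1.5, -2.9, 6.0]
gripper_width: 0.0101
```

```bash
python3 g.py .5465 .037 .072 68
```

```text
t 3.4 pos [0.5472 0.0375 0.0903] xdir 68.0 tilt [ 0.002 -0.002 -1.   ] F [-1.5 -2.9  6. ] w 0.0101 q [ 0.07  0.31 -0.38  0.87 -0.    0.45]
shift cm [-0.08 -0.05  1.83] turn 0.0
```

{"name": "servo_tool", "arguments": {
  "moves": [0,0,0,0.8,0,0,0,0,1.4,0,0,0,0,1.6,0,0,0,0,1.7,0,0,0,0,1.7,0]
}}

```text
time_s: 4.03
eef_pos: [0.5473, 0.0375, 0.0747]
ee_rot: [0.829, 0.559, 0.001, 0.001]
contact_force: [-5.5, -1.1, 15.1]
gripper_width: 0.0103
```

```bash
python3 g.py .5465 .037 .072 68
```

```text
t 4.03 pos [0.5473 0.0375 0.0747] xdir 68.0 tilt [ 0.002 -0.001 -1.   ] F [-5.5 -1.1 15.1] w 0.0103 q [ 0.07  0.33 -0.4   0.84 -0.    0.45]
shift cm [-0.07 -0.06  0.27] turn -0.0
```

The screw is about 15.6 mm down at 15 N, close to the 16 N expected at the bottom. Now I turn it clockwise while still pushing.

{"name": "servo_tool", "arguments": {
  "moves": [0,0,0,0.1,0.15,0,0,0,0.1,0.3,0,0,0,0.1,0.45,0,0,0,0.1,0.6,0,0,0,0.1,0.75]
}}

```text
time_s: 4.65
eef_pos: [0.5471, 0.0372, 0.0752]
ee_rot: [0.977, 0.214, 0.001, 0.001]
contact_force: [-6.8, -2.1, 14.6]
gripper_width: 0.0104
```

```bash
python3 g.py .5473 .0375 .0740 -12
```

```text
t 4.65 pos [0.5471 0.0372 0.0752] xdir 24.7 tilt [ 0.003 -0.002 -1.   ] F [-6.8 -2.1 14.6] w 0.0104 q [ 0.07  0.33 -0.4   0.84 -0.    1.21]
shift cm [ 0.03 -0.02  0.12] turn 0.641
```

{"name": "servo_tool", "arguments": {
  "moves": [0,0,0,0.1,0.15,0,0,0,0.1,0.3,0,0,0,0.1,0.45,0,0,0,0.1,0.6,0,0,0,0.1,0.68]
}}

```text
time_s: 5.28
eef_pos: [0.5467, 0.0371, 0.0756]
ee_rot: [0.992, -0.125, 0.001, 0.001]
contact_force: [-6.2, -0.9, 14.9]
gripper_width: 0.0104
```

{"name": "servo_tool", "arguments": {
  "moves": [0,0,0,0,0,0,0,0,0,0]
}}

```text
time_s: 5.52
eef_pos: [0.5467, 0.0371, 0.0771]
ee_rot: [0.992, -0.125, 0.002, 0.001]
contact_force: [-4.9, -1.8, 14.7]
gripper_width: 0.0101
```

```bash
python3 - <<'E'
from cell import arm
from h import *
import g
g.rel(.5473,.0375,.0740,-14)
c=arm.capture("wrist");cv2.imwrite("pics/w2.png",c["img"][:,:,::-1]);W=cloud(c)
p=W[masks(c,W,(.547,.0375))[0]];print(len(p),p.mean(0) if len(p) else 0)
E
```

```text
t 5.53 pos [0.5467 0.0371 0.0771] xdir -14.4 tilt [ 0.003 -0.002 -1.   ] F [-4.9 -1.8 14.7] w 0.0101 q [ 0.07  0.33 -0.4   0.84 -0.    1.89]
shift cm [ 0.04 -0.06  0.31] turn -0.007
3720 [0.54853304 0.04327205 0.09858232]
```

View pics/w2.png

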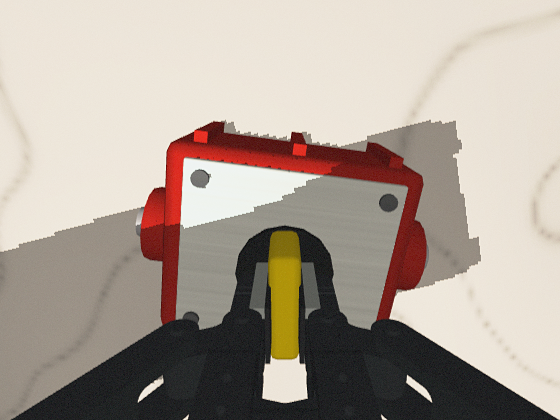

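The view shows the wing at about (285,295), held between the fingers and turned about 82° relative to the housing. Now I let go, then rise.

{"name": "servo_tool", "arguments": {
  "moves": [6,0,0,0,0,6,0,0,0,0,6,0,0,0,0,6,0,0,0,0,6,0,0,0,0]
}}

```text
time_s: 6.2
eef_pos: [0.5466, 0.0371, 0.0769]
ee_rot: [0.992, -0.125, 0.001, 0.001]
contact_force: [-0.4, -0.1, 0.1]
gripper_width: 0.0599
```

{"name": "servo_tool", "arguments": {
  "moves": [6,0,0,2,0,6,0,0,-2,0,6,0,0,-6,0,6,0,0,-10,0,6,0,0,-12,0]
}}

```text
time_s: 6.82
eef_pos: [0.5474, 0.0374, 0.1993]
ee_rot: [0.992, -0.125, 0.003, 0.0]
contact_force: [0.3, -0.5, -0.2]
gripper_width: 0.06
```

I made a mistake in that call: its first row was a 2 cm downward shift, where I meant to go up. I'll check whether it did any harm.

{"name": "servo_tool", "arguments": {
  "moves": [6,0,-3,0,0,6,0,-3,0,0,6,0,-3,0,0]
}}

```text
time_s: 7.2
eef_pos: [0.5544, 0.0662, 0.1989]
ee_rot: [0.992, -0.125, 0.003, 0.001]
contact_force: [-0.1, 0.0, 0.3]
gripper_width: 0.0602
```

```bash
python3 - <<'E'
from cell import arm
from h import *
import g
np.set_printoptions(precision=4,suppress=True)
g.rel(.5473,.0375,.2,-14)
for n in("wrist","top"):
    c=arm.capture(n);W=cloud(c)
    if n=="wrist": cv2.imwrite("pics/w3.png",c["img"][:,:,::-1])
    for nm,m in zip(("yel","red","lid"),masks(c,W,(.5467,.037))):
        p=W[m]
        if nm=="yel" and len(p): p=p[p[:,2]>np.percentile(p[:,2],98)-.008]
        if len(p)>10: print(n,nm,len(p),p.mean(0),np.percentile(p[:,2],[2,50,98]),cv2.minAreaRect((p[:,:2]*1000).astype(np.float32)))
E
```

```text
t 7.2 pos [0.5544 0.0662 0.1989] xdir -14.4 tilt [ 0.005 -0.002 -1.   ] F [-0.1  0.   0.3] w 0.0602 q [ 0.12  0.25 -0.21  1.11 -0.    1.94]
shift cm [ 0.03  2.95 -0.11] turn -0.007
wrist yel 984 [0.5473 0.039  0.1062] [0.1021 0.1065 0.1079] ((546.7169189453125, 37.21747589111328), (43.44872283935547, 11.415572166442871), 75.89313507080078)
wrist red 5960 [0.5525 0.0578 0.0479] [0.0109 0.0531 0.0573] ((542.9478149414062, 38.12916564941406), (110.11841583251953, 151.120361328125), 67.87832641601562)
wrist lid 9874 [0.5481 0.0419 0.0604] [0.0588 0.0604 0.0623] ((548.249267578125, 29.887130737304688), (99.57820129394531, 112.60700988769531), 67.99522399902344)
top red 156 [ 0.5807 -0.0008  0.0501] [0.0405 0.0507 0.0572] ((570.6060791015625, -6.474079132080078), (101.23721313476562, 40.843360900878906), 17.894428253173828)
top lid 286 [0.5621 0.0006 0.0593] [0.0555 0.0593 0.0627] ((562.0323486328125, -4.867282867431641), (71.82888793945312, 36.68473434448242), 16.52296257019043)
```

View pics/w3.png

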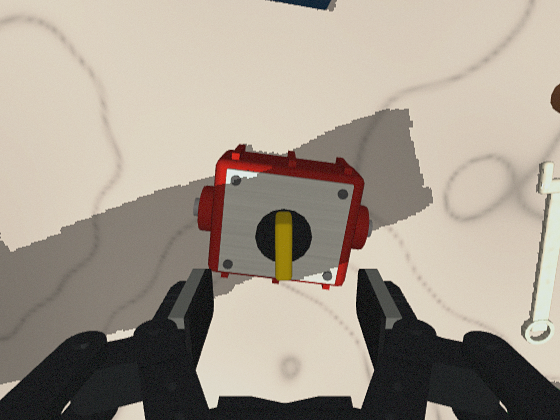

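The wing, seen at about (284,245), is free. Its top dropped from 0.1148 to 0.1065 m, so the screw is about 8.3 mm lower. It now lies along 76° against -22° for the housing, which is 82° clockwise.

```bash
python3 -c "
from cell import arm
print(arm.hand_in())"
```

```text
the job is handed in; nothing more can be done
None
```

The screw in the red housing is started and stays down by itself, and I have handed the job in. No verdict was reported.

- **What I did:** I gripped the yellow wing and pushed it down about 15.6 mm, reading about 15 N. While still pushing, I turned it about 82° clockwise, then let go and backed away. The run took about 7.2 s on the robot's clock.
- **Last checks:** The wrist camera shows the wing top at 0.1065 m, down from 0.1148 m. That is about 8.3 mm lower, close to the roughly 9 mm expected. The wing is turned about 82°, and the tool is clear of it with no contact force.
- **What went wrong:** The first row of my retreat call was mistakenly a 2 cm downward shift for 1/8 s with the fingers open, where I meant to go up. The fingers may have come near or touched the lid then. The force was read only at the end of that call (about 0.5 N), so a brief touch can't be ruled out. The later picture shows no damage.
- **Failed check:** The final top camera view gave no wing reading, and it saw only part of the housing. The end state rests on the wrist camera alone.
- **Bystanders:** The planned path stayed well clear of the blue box and the wooden block.

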